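# Clip the rolling pin into the sliding pantry rack and park the rack

### The job

Put the rolling pin away: lift it from its cradle and press it fully home in both spring clips of the sloped sliding rack, with its barrel between the clips. Then, with the pin in place, slide the rack along its rails until its ball snaps through the sprung rollers and rests against the rubber end stop, pushing gently so as not to ram the stop. Let go, and leave the jars and the bowl standing where they are.

Things in the scene. Friction and masses are not known exactly. Their poses are not given: they have to be found in the camera images.
- pin_mid (a point): Centre of the pale wooden rolling pin, loose, about 0.15 to 0.3 kg. Its axis is this frame's y. Barrel 40 mm in diameter and 110 mm long, with a straight handle 22 mm in diameter and 45 mm long at each end; 200 mm over all; both ends alike. It lies level in the cradle with its axis 49 mm above the table.
- cradle: Fixed low wooden cradle, 60 x 180 mm, origin at the centre of its underside, y along the pin. Base plate 8 mm thick; two saddles 14 mm wide and 52 mm high at y = -76 and +76 mm hold the pin's handles; the barrel hangs free between them, 21 mm above the base plate.
- clip_mid (a point): Where the pin's centre sits when fully home in the clips; moves with the carriage; 115 mm above the table. Axes: y level along the rails towards the catch, z up, x level away from the robot. The plywood bed slopes 35 degrees, facing up and to the robot: outward normal (x, z) = (-0.574, 0.819). The pin goes in along (0.574, -0.819), its axis along y. The bed's surface is 32 mm behind the pin's axis.
- clip_a (a point): Pin-axis point in the white spring clip at y = -76 mm from clip_mid; a twin stands at +76 mm. Each (16 mm wide) takes a handle between two sprung rollers that stand 9 mm further out along the normal and part to let it in. Pressing in takes about 8 to 15 N in all, from 18 mm out, then the handles meet solid seats. Cheek boards stand at y = -115 and +115 mm. Same axes as clip_mid.
- guard_mid (a point): Middle of the top wire (8 mm thick, along y) of the white wire guard on the bed's upper edge, 78 mm up the slope from the pin's axis and 55 mm further out along the normal. It leaves no room for a gripper pointing straight down over the clips; one tilted about 35 degrees, square to the bed, fits. Same axes as clip_mid.
- carriage (a joint): Travel of the carriage along its rails, m, growing along y of clip_mid towards the catch; 0 at its far end from the catch, range 0 to 0.24. Sliding takes about 1.5 N and it stays where it is left.
- peg_handle (a point): Grasp point on the carriage's handle, an upright wooden peg 22 mm in diameter, 58 mm tall, from 40 to 98 mm above the table; this point is on its axis 75 mm above the table. It stands 88 mm nearer the robot's side than clip_mid (frame x) and 85 mm from it towards the end away from the catch (frame -y). Same axes as clip_mid.
- tongue_ball (a point): Centre of the steel ball, 18 mm in diameter, at the tip of the carriage's tongue, on the end that leads towards the catch; 52 mm above the table. Same axes as clip_mid.
- catch_home (a point): Where the ball's centre lies when the carriage is parked, 52 mm above the table, in the fixed white catch on the rails (70 x 50 mm, 78 mm high). Two sprung steel rollers stand 7.5 mm before this point, and the rubber stop's face is 9 mm beyond it (+y). Over the last 16 mm the rollers resist with up to about 8 to 14 N, then they give way and draw the ball in to the stop.
- catch: The fixed catch, origin on the table under catch_home, same axes. It is rammed if anything pushes on it with more than 30 N.
- clip_jar: Bystander: glass storage jar, 90 mm in diameter, 150 mm high; origin at the centre of its underside.
- spice_jar: Bystander: slim jar with a black lid, 48 mm in diameter, 100 mm high; origin under its centre.
- bowl: Bystander: small wooden bowl, 90 mm in diameter, 40 mm high, beside the cradle; origin under its centre.
Things that resemble listed ones, but are neither listed nor needed, are in the scene too. What is meant by the part that bears pin_mid is not green or turquoise, and is the smaller of those in its own colour.

How it is judged:
By the outcome, as a careful person would: the job done as asked, in the order asked, and still so for the second after the job is handed in, with the robot touching nothing.
It also fails if it takes over 64 s, if anything falls off the work surface, if the arm or the gripper's body presses on something with over 40 N, if the wrist force passes 120 N, or if a joint passes its speed limit or range.

### The arm

A 7-joint arm with a two-finger parallel gripper is mounted at the origin on the work surface. World frame = base frame: x ahead of the robot, y to its left, z up, the work surface at z = 0. Lengths are in m, angles in rad, forces in N, time in s.
With the tool pointing down it reaches from about 0.4 to 0.85 m from the base axis. Payload 4.4 kg.
Tool frame: the origin (TCP) lies at the very end of the fingers, on their centre line; the grasp point (between the pads) lies 19 mm behind it; z points along the fingers, y is the line along which they close (so a half turn about z gives the same grasp; the last joint's range is limited). The gripper opens to 94 mm and grips with 3 to 60 N. Pads are 16 mm wide; open, the fingers measure 119 mm over their backs; the gripper's body (75 mm by 177 mm) begins 78 mm behind the grasp point.
Start: joints at [1.038, 0.628, 0.038, 1.517, -0.027, 0.996, -0.02], TCP at [0.293, -0.58, 0.205] pointing down, gripper open.
Joint ranges: [-3.06, 3.06], [-0.37, 2.12], [-1.25, 1.32], [0.18, 2.47], [-1.1, 4.24], [0.23, 1.98], [-2.94, 2.94]. Speed limits (rad/s): [2.57, 2.57, 3.14, 3.14, 3.14, 3.14, 3.14].

### API

Orientations are given as a 3x3 rotation matrix whose columns are the frame's x, y, z axes.
In Python, from station import robot, optics, ticket gives the robot as it stands. The module is installed in compiled form; this text tells all that it offers.
- The arm moves only by the tool jog_arm, never from a script. Its argument "plan" is one flat list of numbers, 6 for each row, row after row: the shift along the tool's x, y, z in m, then the turn, a rotation vector about the tool's x, y, z in rad. In form: [x, y, z, wx, wy, wz, x, y, z, wx, wy, wz, ...]. A call has 1 to 20 rows; each row is the pose to reach, as a shift and turn from the pose commanded when the call began, along the tool's axes at that moment; what a row does not reach only later rows make up. A row lasts 1/12 s, in which the tool goes at most 41.7 mm and 7.16 degrees, less where a joint would pass 70% of its speed; a pose out of reach is approached as far as the arm can. A call with a gripper value outside its range is refused whole. "grip" is the finger opening in m, from 0 to 0.094, set as the call begins (left out, the last holds). The fingers move at their own pace and stop on an object; "squeeze" is the grip in N (left out, the last holds). Time passes only in rows, so rows that repeat a pose let the fingers close. It gives the time, the measured TCP pose, the force, the opening and the grip force at its end, in the units of the state.
- robot.read_state(): the state, without advancing time (a new reading comes with each control period).
- optics.snapshot(name): name is "scene" or "top" or "wrist"; returns a dict with "frame" (480x640x3 uint8, red, green, blue), "depth" (480x640 float32, m along the optical axis (not along the pixel's ray), 0 where there is no reading), "intrinsics" (3x3 intrinsics, pixels), "k1" (the pictures are not rectified: a ray, as slopes to the right and down, at radius r is drawn at 1 + k1 r^2 times it, then the intrinsics apply), "cam_to_world" (4x4, takes a point from camera to world coordinates). Camera axes: x right, y up, looking along -z (the intrinsics and any distortion apply to the point x, -y, -z); pixel columns grow to the right and rows downward; lengths in m; the calibration is good to about 2 mm. A picture is of the moment at which its call begins.
- ticket.close_job(): hands the job in; it is judged then, once.
Trained networks look in a picture, given as the dict that the camera call returned (one of the last four; its "shot" number tells which), for a name from the list of things; names that differ only in an ending like _2 or _b are one class to them, and where a whole thing is asked for, a point or a joint stands for the part that bears it (a point fixed in the world has none). Each returns a list of dicts, best first, with "conf" (0 to 1); they miss things now and then, are a little off and sometimes report something else, mostly with a low value. They report only what shows in the picture. A call takes as long as a camera call. They do not tell look-alikes from the thing itself.
- optics.look_for(picture, label): "position" ([x, y, z] in m, in world coordinates, good to about 4 mm: the middle of the surface that is visible of it).
- optics.tip_of(picture, label): "position" ([x, y, z] in m, in world coordinates, good to about 4 mm: a listed point, or the origin of a listed thing).
The state is a dict: "clock": time; "qpos": joint angles; "dq": joint speeds; "joint_torque": joint torques, N m; "tool_pos": TCP position; "orientation": TCP orientation; "ft_force": force on the tool from outside, world axes, zero at the start; "torque": the same for the moment, N m; "finger_gap": finger opening in m; "finger_force": force on a finger pad.
Only numpy, scipy, OpenCV 4.12 (cv2) and the standard library are available. Lean on these libraries where they do the work, as an engineer would, in place of code of your own. Each camera call takes 0.05 s, during which the arm holds its last target. There are 200 camera calls.

## Working session

There is one attempt and no reset: what is moved stays moved. The work goes in short steps, Python scripts to look and compute and a tool call to move; the robot and the scene stay as the last step left them, time stands still between calls to the robot, and variables do not carry over. Pictures are saved under pics/ and viewed, at most 10 in all, crops included, and the job is handed in when it is done.

Besides the shell and the picture viewer there is one more tool, called by a JSON object that holds its "fn" and its "kwargs", one argument or row to a line. jog_arm: Moves the arm, as the interface text tells. Its arguments: {"type":"object","properties":{"plan":{"type":"array"},"grip":{"type":"number"},"squeeze":{"type":"number"}},"required":["plan"]}

```bash
mkdir -p pics
cat > h.py <<'E'
import numpy as np, cv2
from station import robot, optics, ticket
def snap(n,f=None):
    p=optics.snapshot(n)
    if f: cv2.imwrite('pics/'+f,cv2.cvtColor(p['frame'],cv2.COLOR_RGB2BGR))
    return p
def pix(p,w):
    T=np.linalg.inv(p['cam_to_world']); c=T[:3,:3]@np.array(w)+T[:3,3]
    s=np.array([c[0],-c[1]])/-c[2]; s=s*(1+p['k1']*(s@s)); K=p['intrinsics']
    return (K[:2,:2]@s+K[:2,2]).round(0)
def world(p,u,v,d=None):
    K=p['intrinsics']; D=np.array([p['k1'],0,0,0,0.])
    s=cv2.undistortPoints(np.array([[[u,v]]],float),K,D)[0,0]
    d=p['depth'][int(v),int(u)] if d is None else d
    T=p['cam_to_world']; return T[:3,:3]@np.array([s[0]*d,-s[1]*d,-d])+T[:3,3]
E
python3 - <<'E'
from h import *
np.set_printoptions(precision=4,suppress=True)
for n in ['scene','top']:
    p=snap(n,n+'0.png'); print(n,p['cam_to_world'][:3,3])
    for l in ['pin_mid','cradle','clip_mid','clip_a','guard_mid','peg_handle','tongue_ball','catch_home','clip_jar','spice_jar','bowl']:
        for r in optics.tip_of(p,l)[:4]: print(l,np.round(r['position'],4),round(r['conf'],2),pix(p,r['position']))
    print([ (np.round(r['position'],3),round(r['conf'],2)) for r in optics.look_for(p,'pin_mid')])
E
```

```text
scene [1.0815 0.5271 0.7975]
pin_mid [ 0.4456 -0.1181  0.0498] 0.83 [296. 245.]
pin_mid [ 0.21   -0.2856  0.0269] 0.83 [308. 191.]
pin_mid [0.2895 0.2264 0.0243] 0.61 [444. 277.]
pin_mid [ 0.6391 -0.4192  0.0179] 0.56 [167. 245.]
cradle [ 0.4493 -0.1133  0.0018] 0.69 [297. 260.]
clip_mid [ 0.6684 -0.0493  0.1199] 0.74 [246. 285.]
clip_a [ 0.6758 -0.13    0.1189] 0.74 [219. 271.]
guard_mid [ 0.7033 -0.0496  0.2076] 0.94 [227. 263.]
guard_mid [0.6765 0.2462 0.0494] 0.51 [355. 384.]
peg_handle [ 0.5832 -0.1369  0.0748] 0.68 [250. 262.]
tongue_ball [0.677  0.1099 0.0525] 0.71 [301. 346.]
catch_home [0.6758 0.2423 0.0507] 0.97 [354. 382.]
catch_home [0.6741 0.1094 0.0539] 0.66 [302. 345.]
catch_home [ 0.4479 -0.1169  0.0483] 0.57 [295. 246.]
catch_home [0.6734 0.2432 0.0023] 0.47 [354. 395.]
clip_jar [0.504  0.4389 0.0025] 0.58 [484. 390.]
spice_jar [ 0.4852 -0.4756  0.0031] 0.92 [200. 216.]
bowl [ 0.4958  0.0667 -0.0009] 0.9 [340. 303.]
[(array([ 0.462, -0.103,  0.061]), 0.93), (array([ 0.232, -0.274,  0.037]), 0.91), (array([ 0.647, -0.408,  0.032]), 0.68), (array([0.316, 0.238, 0.034])
[... 362 characters left out ...]
24] 0.6 [347. 167.]
clip_a [ 0.6775 -0.123   0.1127] 0.96 [371. 166.]
guard_mid [ 0.7047 -0.0445  0.2047] 0.94 [346. 148.]
guard_mid [ 0.5848 -0.1385  0.0775] 0.29 [375. 199.]
peg_handle [ 0.5846 -0.1405  0.0757] 0.63 [375. 199.]
peg_handle [0.6713 0.2428 0.0528] 0.59 [253. 171.]
catch_home [0.6766 0.2412 0.0517] 0.88 [253. 169.]
catch_home [ 0.495   0.0642 -0.0001] 0.64 [309. 230.]
clip_jar [ 0.5054  0.4376 -0.0024] 0.61 [193. 225.]
spice_jar [ 0.481  -0.4778 -0.0002] 0.54 [478. 237.]
bowl [ 0.4961  0.0627 -0.0002] 0.94 [309. 229.]
[(array([ 0.446, -0.114,  0.06 ]), 0.92), (array([0.293, 0.227, 0.036]), 0.89), (array([ 0.205, -0.282,  0.046]), 0.85), (array([ 0.634, -0.413,  0.035]), 0.72)]
```

View pics/scene0.png

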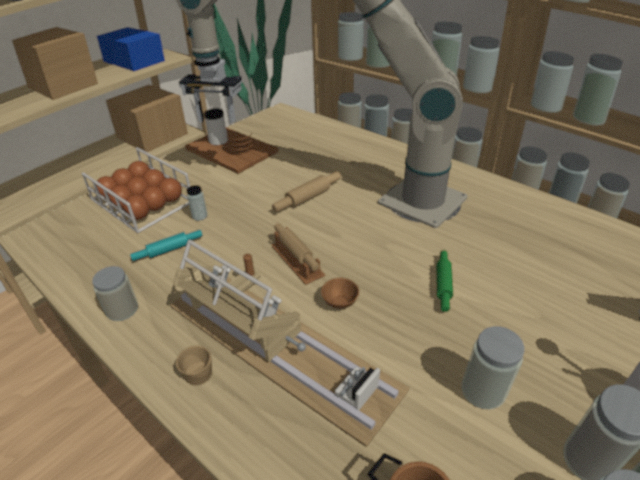

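Run:
```python
from h import *
im=cv2.imread('pics/top0.png')
cv2.imwrite('pics/top0c.png',cv2.resize(im[130:340,180:480],None,fx=2.6,fy=2.6,interpolation=cv2.INTER_CUBIC))
```

```text
(no output)
```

View pics/top0c.png

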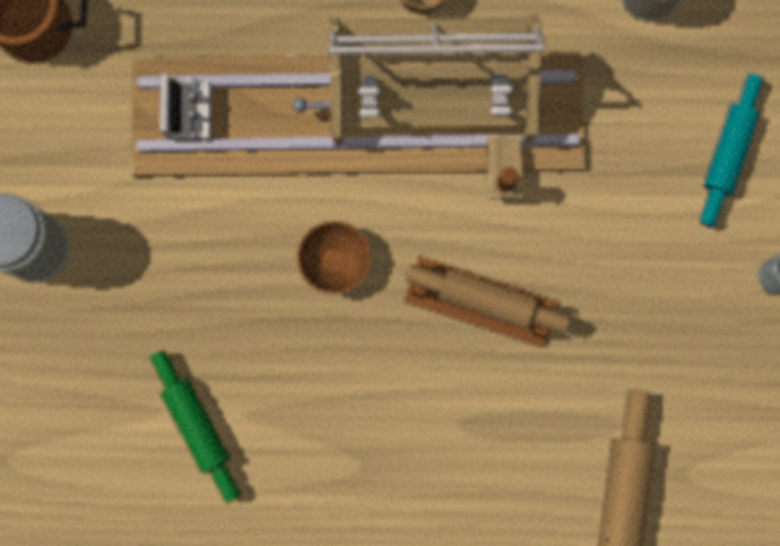

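The images show four rolling pins. In scene pixels they are the teal one (167,245), the green one (444,277), a large pale one (308,191) and the small pale one in the cradle (296,245). The one meant is the pale pin in the cradle: it isn't green or turquoise, and it is the smaller of the two wooden pins. The enlarged top crop confirms this, with the pin at crop (490,297). The rack is at top (347,167), the peg at (375,199) and the catch at (253,169).

```bash
cat >> h.py <<'E'
def cloud(p):
    K=p['intrinsics']; D=np.array([p['k1'],0,0,0,0.]); d=p['depth']
    v,u=np.mgrid[:480,:640]; s=cv2.undistortPoints(np.stack([u,v],-1).reshape(-1,1,2).astype(float),K,D)[:,0]
    d=d.ravel(); T=p['cam_to_world']
    P=np.stack([s[:,0]*d,-s[:,1]*d,-d],1)@T[:3,:3].T+T[:3,3]; return P[d>0]
def box(P,lo,hi): return P[np.all((P>lo)&(P<hi),1)]
def line(Q):
    vx,vy,x,y=cv2.fitLine(Q[:,:2].astype(np.float32),cv2.DIST_HUBER,0,.01,.01).ravel()
    return np.degrees(np.arctan2(vx,vy)), (x,y), Q.min(0),Q.max(0),len(Q)
E
python3 - <<'E'
from h import *
np.set_printoptions(precision=4,suppress=True)
s=robot.read_state(); print(s['tool_pos'],s['orientation'],s['ft_force'],s['finger_gap'],s['clock'])
for n in ['top','scene']:
    p=snap(n); P=cloud(p); print(n)
    Q=box(P,[.38,-.24,.055],[.53,0,.09]); print('pin',line(Q))
    Q=box(P,[.6,-.25,.18],[.78,.15,.23]); print('guard',line(Q))
    Q=box(P,[.55,-.16,.09],[.61,-.11,.12]); print('peg',Q.mean(0),len(Q))
    Q=box(P,[.63,.2,.06],[.72,.29,.1]); print('catch',Q.min(0),Q.max(0))
    for l in ['pin_mid','clip_mid','clip_a','guard_mid','peg_handle','tongue_ball','catch_home']:
        for r in optics.tip_of(p,l)[:3]: print(l,np.round(r['position'],4),round(r['conf'],2))
E
```

```text
[ 0.2925 -0.5804  0.2055] [[ 0.893  0.45   0.   ]
 [ 0.45  -0.893  0.   ]
 [ 0.    -0.    -1.   ]] [-0.2729  0.1614 -0.5181] 0.09398369746406703 1.3
top
pin (np.float32(17.279099), (np.float32(0.445226), np.float32(-0.118660584)), array([ 0.4089, -0.2161,  0.055 ]), array([ 0.4858, -0.0224,  0.0746]), 569)
guard (np.float32(178.23326), (np.float32(0.7037232), np.float32(-0.038062494)), array([ 0.6959, -0.1684,  0.1802]), array([0.7284, 0.0669, 0.2149]), 285)
peg [ 0.5854 -0.1391  0.0969] 41
catch [0.6357 0.2335 0.0601] [0.7045 0.2751 0.0839]
pin_mid [0.2921 0.2278 0.0236] 0.91
pin_mid [ 0.2103 -0.2837  0.0226] 0.87
pin_mid [ 0.6395 -0.4158  0.0229] 0.71
clip_mid [ 0.6718 -0.0496  0.116 ] 0.62
clip_a [ 0.6759 -0.1253  0.1125] 0.69
guard_mid [ 0.7039 -0.0458  0.2061] 0.56
peg_handle [ 0.707  -0.0493  0.2067] 0.75
peg_handle [ 0.5842 -0.1377  0.0772] 0.72
catch_home [0.6755 0.2407 0.0521] 0.94
scene
pin (np.float32(16.236496), (np.float32(0.4558343), np.float32(-0.10987241)), array([ 0.4148, -0.2162,  0.055 ]), array([ 0.4908, -0.0204,  0.0729]), 620)
guard (np.float32(178.51392), (np.float32(0.70839375), np.float32(-0.042540442)), array([ 0.6973, -0.169 ,  0.18  ]), array([0.7328, 0.0712, 0.2122]), 601)
peg [ 0.5887 -0.1355  0.0971] 70
catch [0.6385 0.2344 0.06  ] [0.7086 0.2766 0.0809]
pin_mid [ 0.4509 -0.1181  0.0495] 0.84
pin_mid [ 0.2105 -0.2867  0.027 ] 0.75
pin_mid [0.2906 0.2289 0.0227] 0.69
clip_mid [ 0.6681 -0.0508  0.1183] 0.73
clip_mid [ 0.5025  0.434  -0.0017] 0.48
clip_a [ 0.6722 -0.1289  0.1185] 0.89
clip_a [0.4965 0.0666 0.0021] 0.37
guard_mid [ 0.7043 -0.0506  0.2052] 0.81
peg_handle [ 0.5861 -0.1366  0.0743] 0.94
peg_handle [0.6758 0.2407 0.0025] 0.36
tongue_ball [0.6783 0.1107 0.0536] 0.66
catch_home [0.679  0.2435 0.051 ] 0.82
catch_home [ 0.7046 -0.0482  0.2031] 0.19
```

```bash
cat >> h.py <<'E'
from scipy.spatial.transform import Rotation as Ro
np.set_printoptions(precision=4,suppress=True)
def rel(p,R):
    s=robot.read_state(); O=np.array(s['orientation']).reshape(3,3)
    return O.T@(np.array(p)-s['tool_pos']), Ro.from_matrix(O.T@R).as_rotvec()
def Rdown(a): # tool down, tool x at angle a deg from world +y towards +x
    a=np.radians(a); x=[np.sin(a),np.cos(a),0]; y=[np.cos(a),-np.sin(a),0]
    return np.array([x,y,[0,0,-1]],float).T
def Rclip(th): # rack yaw th deg
    n=np.array([-.574,0,.819]); n/=np.linalg.norm(n); z=-n; x=np.array([0,1.,0]); y=np.cross(z,x)
    return Ro.from_euler('z',th,degrees=True).as_matrix()@np.array([x,y,z]).T
E
python3 - <<'E'
from h import *
print(rel([.449,-.117,.17],Rdown(17)))
E
```

```text
(array([ 0.3483, -0.3435,  0.0355]), array([ 0.    , -0.0001, -0.8074]))
```

{"fn": "jog_arm", "kwargs": {
  "plan": [0.348,-0.344,0.035,0,0,-0.807,0.348,-0.344,0.035,0,0,-0.807,0.348,-0.344,0.035,0,0,-0.807,0.348,-0.344,0.035,0,0,-0.807,0.348,-0.344,0.035,0,0,-0.807,0.348,-0.344,0.035,0,0,-0.807,0.348,-0.344,0.035,0,0,-0.807,0.348,-0.344,0.035,0,0,-0.807,0.348,-0.344,0.035,0,0,-0.807,0.348,-0.344,0.035,0,0,-0.807,0.348,-0.344,0.035,0,0,-0.807,0.348,-0.344,0.035,0,0,-0.807,0.348,-0.344,0.035,0,0,-0.807,0.348,-0.344,0.035,0,0,-0.807,0.348,-0.344,0.035,0,0,-0.807,0.348,-0.344,0.035,0,0,-0.807],
  "grip": 0.094
}}

```text
clock: 3.43
tool_pos: [0.4481, -0.1184, 0.1705]
orientation: [[0.295, 0.955, -0.0], [0.955, -0.295, -0.001], [-0.001, 0.0, -1.0]]
ft_force: [0.7, -0.7, -1.1]
finger_gap: 0.0937
finger_force: 0.0
```

Run:
```python
from h import *
s=robot.read_state(); print(s['tool_pos'],s['orientation'],s['qpos'],s['clock'])
p=snap('wrist','w1.png'); P=cloud(p)
for z in (.055,.063): print(line(box(P,[.38,-.24,z],[.53,0,.09])))
for l in ['pin_mid','cradle']:
    print([(r['position'],r['conf'],pix(p,r['position'])) for r in optics.tip_of(p,l)[:2]])
```

```text
[ 0.4481 -0.1184  0.1705] [[ 0.2952  0.9554 -0.0002]
 [ 0.9554 -0.2952 -0.0008]
 [-0.0009  0.0001 -1.    ]] [ 0.3468  0.4235 -0.2054  2.0551  0.1359  0.6754 -0.247 ] 3.4333
(np.float32(17.342346), (np.float32(0.4505101), np.float32(-0.10953208)), array([ 0.4106, -0.214 ,  0.055 ]), array([ 0.4857, -0.0206,  0.0712]), 7645)
(np.float32(17.328793), (np.float32(0.4490621), np.float32(-0.114129685)), array([ 0.419, -0.173,  0.063]), array([ 0.4773, -0.0619,  0.0712]), 4326)
[([0.213, -0.2822, 0.022], 0.67, array([166., 414.])), ([0.4455, -0.1146, 0.0484], 0.55, array([316., 227.]))]
[]
```

View pics/w1.png

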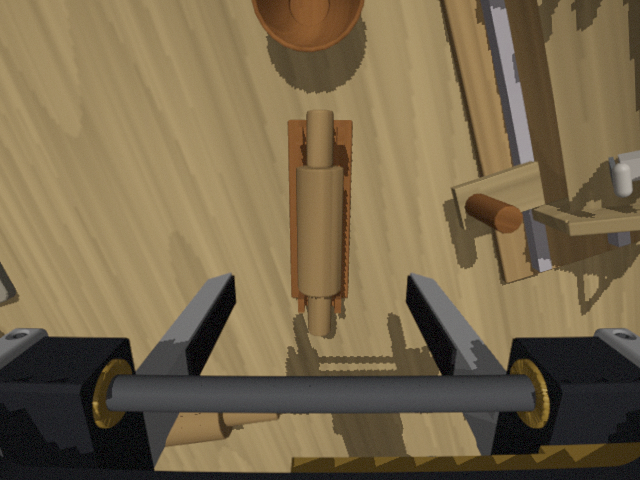

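The wrist view shows the pin squarely between the fingers, with its barrel centre at (320,230) and the bowl and peg clear. Descend and grip.

{"fn": "jog_arm", "kwargs": {
  "plan": [0.001,0,0.03,0,0,0,0.001,0,0.06,0,0,0,0.001,0,0.085,0,0,0,0.001,0,0.105,0,0,0,0.001,0,0.12,0,0,0,0.001,0,0.132,0,0,0,0.001,0,0.14,0,0,0,0.001,0,0.14,0,0,0,0.001,0,0.14,0,0,0]
}}

```text
clock: 4.33
tool_pos: [0.4487, -0.1161, 0.0305]
orientation: [[0.293, 0.956, -0.0], [0.956, -0.293, -0.0], [-0.0, -0.0, -1.0]]
ft_force: [-0.5, 0.7, 0.8]
finger_gap: 0.0942
finger_force: 0.0
```

{"fn": "jog_arm", "kwargs": {
  "plan": [0,0,0,0,0,0,0,0,0,0,0,0,0,0,0,0,0,0,0,0,0,0,0,0,0,0,0,0,0,0,0,0,0,0,0,0,0,0,0,0,0,0,0,0,0,0,0,0],
  "grip": 0.03,
  "squeeze": 45
}}

```text
clock: 5.0
tool_pos: [0.4488, -0.1157, 0.0305]
orientation: [[0.293, 0.956, 0.0], [0.956, -0.293, -0.0], [0.0, 0.0, -1.0]]
ft_force: [-1.0, -0.7, -0.4]
finger_gap: 0.044
finger_force: 0.0
```

{"fn": "jog_arm", "kwargs": {
  "plan": [0,0,0,0,0,0,0,0,0,0,0,0,0,0,0,0,0,0,0,0,0,0,0,0,0,0,-0.01,0,0,0,0,0,-0.03,0,0,0,0,0,-0.06,0,0,0,0,0,-0.09,0,0,0,0,0,-0.12,0,0,0,0,0,-0.15,0,0,0,0,0,-0.18,0,0,0,0,0,-0.2,0,0,0,0,0,-0.2,0,0,0]
}}

```text
clock: 6.08
tool_pos: [0.4513, -0.1162, 0.234]
orientation: [[0.293, 0.956, 0.008], [0.956, -0.293, -0.002], [0.0, 0.008, -1.0]]
ft_force: [0.9, -0.8, -2.3]
finger_gap: 0.0394
finger_force: 45.0
```

Run:
```python
from h import *
s=robot.read_state(); print(s['finger_gap'],s['finger_force'],s['ft_force'])
T=s['tool_pos'];O=np.array(s['orientation'])
p=snap('wrist','w2.png'); P=(cloud(p)-T)@O  # tool frame
Q=box(P,[-.13,-.03,-.06],[.13,.03,.0]); 
print('tool-frame: ',line(Q), len(Q))
c=np.array([.672,-.0505,.116]); print(np.round(c,4))
R=Rclip(1.5); 
for d in (.09,.04): print(rel(c-R[:,2]*d+R[:,2]*.019,R), c-R[:,2]*(d-.019))
```

```text
0.0394310809229051 44.993945360183716 [ 0.8723 -0.7962 -2.3165]
tool-frame:  (np.float32(89.704384), (np.float32(0.022069013), np.float32(0.000616877)), array([-0.0968, -0.03  , -0.06  ]), array([ 0.0981,  0.03  , -0.001 ]), 24733) 24733
[ 0.672  -0.0505  0.116 ]
(array([0.1148, 0.1542, 0.0583]), array([-0.6017,  0.0994, -0.3132])) [ 0.6313 -0.0516  0.1741]
(array([0.1239, 0.1813, 0.0994]), array([-0.6017,  0.0994, -0.3132])) [ 0.66   -0.0508  0.1332]
```

View pics/w2.png

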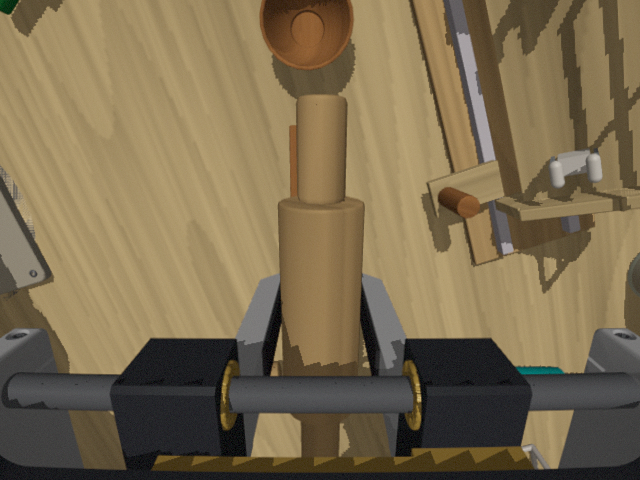

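The pin is held squarely, with its axis along tool x at image column 320. Move to the pre-insertion pose, 90 mm out and square to the bed.

{"fn": "jog_arm", "kwargs": {
  "plan": [0.012,0.015,0.006,-0.06,0.01,-0.031,0.034,0.046,0.017,-0.18,0.03,-0.094,0.057,0.077,0.029,-0.3,0.05,-0.157,0.08,0.108,0.041,-0.42,0.07,-0.22,0.098,0.131,0.05,-0.51,0.085,-0.266,0.109,0.146,0.055,-0.57,0.094,-0.297,0.115,0.154,0.058,-0.602,0.099,-0.313,0.115,0.154,0.058,-0.602,0.099,-0.313,0.115,0.154,0.058,-0.602,0.099,-0.313,0.115,0.154,0.058,-0.602,0.099,-0.313]
}}

```text
clock: 6.97
tool_pos: [0.6032, -0.0701, 0.1668]
orientation: [[0.032, 0.886, 0.462], [0.999, -0.015, -0.04], [-0.028, 0.463, -0.886]]
ft_force: [0.5, 0.3, -2.4]
finger_gap: 0.039
finger_force: 44.7
```

Run:
```python
from h import *
s=robot.read_state(); print(s['finger_gap'],s['tool_pos'],s['ft_force'],s['qpos']); print(s['orientation'])
T=s['tool_pos'];O=np.array(s['orientation'])
for n in ['wrist','scene','top']:
    p=snap(n,n+'3.png'); P=cloud(p)
    if n!='top':
        L=(P-T)@O; Q=box(L,[-.13,-.03,-.06],[.13,.03,.01]); print('pin in tool',Q.min(0),Q.max(0),len(Q))
    print(n,'guard',line(box(P,[.6,-.25,.18],[.78,.15,.215])))
    for l in ['clip_mid','clip_a','guard_mid','peg_handle','tongue_ball','catch_home','pin_mid']:
        for r in optics.tip_of(p,l)[:2]: print(l,np.round(r['position'],4),round(r['conf'],2))
```

```text
0.038959056545299006 [ 0.6032 -0.0701  0.1668] [ 0.5307  0.3043 -2.3671] [ 0.4162  0.5017 -0.4923  2.1722  1.4813  0.2542 -1.4056]
[[ 0.0316  0.8865  0.4617]
 [ 0.9991 -0.015  -0.0396]
 [-0.0282  0.4626 -0.8861]]
pin in tool [-0.0993 -0.03   -0.06  ] [0.0986 0.03   0.0014] 24893
wrist guard (np.float32(44.979206), (np.float32(0.6542948), np.float32(-0.02325226)), array([ 0.6   , -0.1563,  0.18  ]), array([0.7239, 0.0691, 0.215 ]), 11041)
clip_mid [ 0.6707 -0.0516  0.1173] 0.7
clip_a [ 0.5861 -0.1383  0.0703] 0.24
guard_mid [ 0.6995 -0.0515  0.2048] 0.55
peg_handle [ 0.5874 -0.1377  0.0726] 0.81
pin_mid [ 0.5986 -0.0675  0.1811] 0.59
pin in tool [-0.1005 -0.0278 -0.0598] [ 0.098   0.0297 -0.0015] 1113
scene guard (np.float32(26.950378), (np.float32(0.64791244), np.float32(-0.034580436)), array([ 0.6   , -0.1694,  0.18  ]), array([0.7323, 0.072 , 0.2148]), 1385)
clip_mid [ 0.6696 -0.0508  0.1189] 0.96
clip_a [ 0.6743 -0.1256  0.1194] 0.93
clip_a [0.6758 0.1129 0.0514] 0.26
guard_mid [ 0.7043 -0.0484  0.2045] 0.94
guard_mid [ 0.4476 -0.1136  0.0031] 0.27
peg_handle [ 0.5834 -0.1372  0.0745] 0.62
catch_home [0.679  0.2432 0.0515] 0.79
catch_home [0.4957 0.0656 0.0001] 0.67
pin_mid [ 0.21   -0.2871  0.0289] 0.97
pin_mid [0.2868 0.2295 0.0223] 0.68
top guard (np.float32(172.8179), (np.float32(0.69579256), np.float32(-0.043686923)), array([ 0.6001, -0.1692,  0.18  ]), array([0.7322, 0.0669, 0.2149]), 407)
clip_mid [ 0.6725 -0.0472  0.1153] 0.92
clip_a [ 0.6754 -0.1261  0.1109] 0.88
peg_handle [ 0.5827 -0.1348  0.075 ] 0.71
peg_handle [ 0.6717  0.2499 -0.0005] 0.24
tongue_ball [0.677  0.1141 0.0561] 0.56
catch_home [0.6739 0.2422 0.0536] 0.92
pin_mid [0.2912 0.2282 0.0203] 0.96
pin_mid [ 0.599  -0.0702  0.1855] 0.8
```

View pics/wrist3.png

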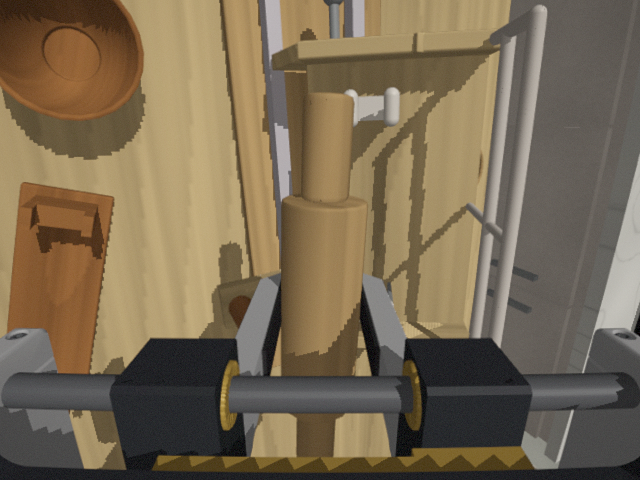

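The wrist is near its j6 limit, and the tilt stalled at about 28° instead of 35°. The half-turned grasp puts j5 and j7 in mid-range, so I'll back off 80 mm and spin the tool by π, since the pin is symmetric.

{"fn": "jog_arm", "kwargs": {
  "plan": [0,0,-0.03,0,0,0,0,0,-0.06,0,0,0,0,0,-0.08,0,0,0.06,0,0,-0.08,0,0,0.18,0,0,-0.08,0,0,0.3,0,0,-0.08,0,0,0.42,0,0,-0.08,0,0,0.54,0,0,-0.08,0,0,0.66,0,0,-0.08,0,0,0.78,0,0,-0.08,0,0,0.9,0,0,-0.08,0,0,1.02,0,0,-0.08,0,0,1.14,0,0,-0.08,0,0,1.26,0,0,-0.08,0,0,1.38,0,0,-0.08,0,0,1.5,0,0,-0.08,0,0,1.5]
}}

```text
clock: 9.5
tool_pos: [0.5676, -0.0677, 0.2407]
orientation: [[0.885, 0.027, 0.465], [0.053, -0.998, -0.043], [0.463, 0.063, -0.884]]
ft_force: [-0.7, -0.8, -2.0]
finger_gap: 0.0396
finger_force: 44.7
```

Run:
```python
from h import *
s=robot.read_state(); print(s['finger_gap'],s['tool_pos'],s['ft_force'],s['qpos']); print(s['orientation'])
```

```text
0.0395738789478981 [ 0.5676 -0.0677  0.2407] [-0.7234 -0.8331 -2.0354] [ 0.383   0.3063 -0.4115  2.1777  0.6871  0.2464 -2.1432]
[[ 0.8848  0.0267  0.4652]
 [ 0.0529 -0.9977 -0.0432]
 [ 0.463   0.0628 -0.8841]]
```

The spin sense is opposite to what I assumed, so I'll turn the other way.

{"fn": "jog_arm", "kwargs": {
  "plan": [0,0,0,0,0,-0.06,0,0,0,0,0,-0.18,0,0,0,0,0,-0.3,0,0,0,0,0,-0.42,0,0,0,0,0,-0.54,0,0,0,0,0,-0.66,0,0,0,0,0,-0.78,0,0,0,0,0,-0.9,0,0,0,0,0,-1.02,0,0,0,0,0,-1.14,0,0,0,0,0,-1.26,0,0,0,0,0,-1.38,0,0,0,0,0,-1.5,0,0,0,0,0,-1.62,0,0,0,0,0,-1.74,0,0,0,0,0,-1.86,0,0,0,0,0,-1.98,0,0,0,0,0,-2.1,0,0,0,0,0,-2.22,0,0,0,0,0,-2.34]
}}

```text
clock: 11.17
tool_pos: [0.5679, -0.068, 0.2408]
orientation: [[-0.642, 0.609, 0.466], [0.671, 0.74, -0.043], [-0.371, 0.285, -0.884]]
ft_force: [0.0, -0.3, -1.7]
finger_gap: 0.0392
finger_force: 44.7
```

{"fn": "jog_arm", "kwargs": {
  "plan": [0,0,0,0,0,-0.12,0,0,0,0,0,-0.24,0,0,0,0,0,-0.36,0,0,0,0,0,-0.48,0,0,0,0,0,-0.6,0,0,0,0,0,-0.72,0,0,0,0,0,-0.84,0,0,0,0,0,-0.96,0,0,0,0,0,-1.08,0,0,0,0,0,-1.2,0,0,0,0,0,-1.32,0,0,0,0,0,-1.44,0,0,0,0,0,-1.56,0,0,0,0,0,-1.68,0,0,0,0,0,-1.8,0,0,0,0,0,-1.92,0,0,0,0,0,-2.04,0,0,0,0,0,-2.16,0,0,0,0,0,-2.2]
}}

```text
clock: 12.75
tool_pos: [0.5679, -0.068, 0.2408]
orientation: [[-0.115, -0.877, 0.466], [-0.993, 0.108, -0.043], [-0.012, -0.468, -0.884]]
ft_force: [0.9, -0.5, -1.3]
finger_gap: 0.0391
finger_force: 44.7
```

```bash
cat >> h.py <<'E'
RZ=np.diag([-1.,-1,1])
E
python3 - <<'E'
from h import *
s=robot.read_state(); print(s['finger_gap'],s['tool_pos'],s['ft_force'],s['qpos']); print(s['orientation'])
c=np.array([.672,-.0505,.116]); R=Rclip(1.5)@RZ
for d in (.17,.09): print(rel(c-R[:,2]*(d-.019),R))
E
```

```text
0.03910009097953928 [ 0.5679 -0.068   0.2408] [ 0.9097 -0.5162 -1.3472] [ 0.9152  0.5226 -1.2169  2.1659  1.2514  0.6225  1.8768]
[[-0.1154 -0.8773  0.4658]
 [-0.9932  0.1078 -0.0431]
 [-0.0124 -0.4676 -0.8839]]
(array([-0.0171, -0.0132,  0.0085]), array([ 0.1236, -0.0635, -0.1276]))
(array([-0.0228, -0.0227,  0.0877]), array([ 0.1236, -0.0635, -0.1276]))
```

{"fn": "jog_arm", "kwargs": {
  "plan": [-0.006,-0.004,0.003,0.04,-0.02,-0.04,-0.011,-0.009,0.006,0.08,-0.04,-0.08,-0.017,-0.013,0.009,0.124,-0.064,-0.128,-0.017,-0.013,0.009,0.124,-0.064,-0.128,-0.017,-0.013,0.009,0.124,-0.064,-0.128,-0.017,-0.013,0.009,0.124,-0.064,-0.128,-0.017,-0.013,0.009,0.124,-0.064,-0.128,-0.017,-0.013,0.009,0.124,-0.064,-0.128]
}}

```text
clock: 13.42
tool_pos: [0.586, -0.0528, 0.2396]
orientation: [[0.019, -0.818, 0.575], [-1.0, -0.013, 0.014], [-0.004, -0.575, -0.818]]
ft_force: [0.7, 0.6, -2.4]
finger_gap: 0.0391
finger_force: 44.7
```

Run:
```python
from h import *
s=robot.read_state(); print(s['finger_gap'],s['tool_pos'],s['ft_force'],s['qpos']); print(s['orientation'])
c=np.array([.672,-.0505,.116]); R=Rclip(1.5)@RZ
for d in (.17,.09,.04): print(rel(c-R[:,2]*(d-.019),R))
```

```text
0.03910368076823501 [ 0.586  -0.0528  0.2396] [ 0.6714  0.6304 -2.3502] [ 0.9119  0.5276 -1.1761  2.2498  1.6178  0.494   1.6628]
[[ 0.0189 -0.8181  0.5747]
 [-0.9998 -0.0129  0.0145]
 [-0.0044 -0.5749 -0.8182]]
(array([ 0.    ,  0.0005, -0.0004]), array([-0.0012, -0.0006, -0.0085]))
(array([-0.    ,  0.0006,  0.0796]), array([-0.0012, -0.0006, -0.0085]))
(array([-0.0001,  0.0007,  0.1296]), array([-0.0012, -0.0006, -0.0085]))
```

Run:
```python
from h import *
s=robot.read_state(); T=s['tool_pos'];O=np.array(s['orientation'])
R=Rclip(1.2); c=np.array([.671,-.0502,.115])   # local: x=+rack y, y=upslope, z=into bed
for n in ['wrist','top']:
    p=snap(n,n+'4.png'); L=(cloud(p)-c)@R
    print(n)
    g=box(L,[-.1,.06,-.075],[.1,.1,-.035]); print('guard (want 78,-55-4)',line(g)[0],np.median(g,0),len(g))
    b=box(L,[-.05,.035,.015],[.05,.06,.05]); print('bed (want z .032)',np.median(b,0),len(b))
    for sgn in (-1,1):
        q=box(L,[sgn*.076-.02,-.03,-.025],[sgn*.076+.02,.03,.018]); print('clip',sgn,np.median(q,0),q.min(0),q.max(0),len(q))
        k=box(L,[sgn*.115-.02,-.06,-.01],[sgn*.115+.02,.06,.02]); print('cheek',sgn,np.percentile(k,[2,50,98],0)[:,0] if len(k) else 0,len(k))
    pk=box(cloud(p),[.55,-.16,.088],[.62,-.11,.105]); print('peg',pk.mean(0) if len(pk) else 0,len(pk))
    for l in ['clip_mid','clip_a']:
        for r in optics.tip_of(p,l)[:2]: print(l,np.round(r['position'],4),round(r['conf'],2))
```

```text
wrist
guard (want 78,-55-4) 90.351944 [-0.0174  0.0788 -0.0574] 2344
bed (want z .032) [-0.0128  0.0505  0.0327] 1681
clip -1 [-0.0783  0.0194 -0.0111] [-0.0866  0.0184 -0.0135] [-0.0672  0.0205 -0.0081] 47
cheek -1 [-0.121  -0.116  -0.1092] 1401
  return _methods._mean(a, axis=axis, dtype=dtype,
  ret = um.true_divide(
Traceback (most recent call last):
ValueError: zero-size array to reduction operation minimum which has no identity
```

View pics/wrist4.png

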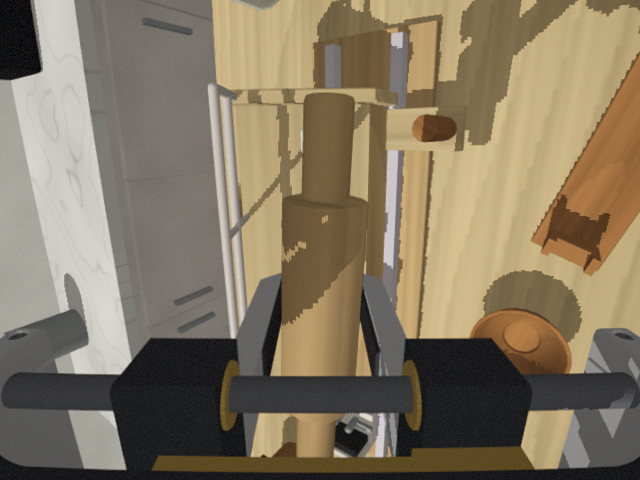

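The wrist view at 170 mm out shows the pin parallel to the bed, with the guard at column 225 to its left and the near clip hidden behind the handle at (325,150). The measured guard, bed and cheek positions match clip_mid = (0.672, -0.050, 0.115) and a yaw of about 1.6° to within 1 mm. Approach to 30 mm out.

Run:
```python
from h import *
c=np.array([.672,-.05,.115]); R=Rclip(1.6)@RZ
for d in (.09,.03,0): print(rel(c-R[:,2]*(d-.0187),R))
```

```text
(array([-0.0004,  0.0011,  0.0801]), array([-0.0011, -0.0015, -0.0099]))
(array([-0.0005,  0.0011,  0.1401]), array([-0.0011, -0.0015, -0.0099]))
(array([-0.0006,  0.0012,  0.1701]), array([-0.0011, -0.0015, -0.0099]))
```

{"fn": "jog_arm", "kwargs": {
  "plan": [0,0.001,0.01,0,0,-0.01,0,0.001,0.03,0,0,-0.01,0,0.001,0.055,0,0,-0.01,0,0.001,0.08,0,0,-0.01,0,0.001,0.1,0,0,-0.01,0,0.001,0.115,0,0,-0.01,0,0.001,0.127,0,0,-0.01,0,0.001,0.135,0,0,-0.01,0,0.001,0.14,0,0,-0.01,0,0.001,0.14,0,0,-0.01,0,0.001,0.14,0,0,-0.01]
}}

```text
clock: 14.38
tool_pos: [0.6652, -0.0506, 0.1243]
orientation: [[0.028, -0.818, 0.575], [-1.0, -0.023, 0.015], [0.001, -0.575, -0.818]]
ft_force: [-0.5, -1.3, -1.8]
finger_gap: 0.0391
finger_force: 44.7
```

Run:
```python
from h import *
s=robot.read_state(); print(s['finger_gap'],s['tool_pos'],s['ft_force'],s['qpos'])
c=np.array([.672,-.05,.115]); R=Rclip(1.6)@RZ
print(rel(c+R[:,2]*.0187,R), R.T@s['ft_force'])
```

```text
0.03907134141748676 [ 0.6652 -0.0506  0.1243] [-0.4703 -1.2687 -1.7513] [ 0.7303  0.8674 -1.0641  2.1641  1.9868  0.7021  1.4548]
(array([-0.0004, -0.0002,  0.0302]), array([-0.0009, -0.0011,  0.0004])) [1.2551 1.4191 1.144 ]
```

{"fn": "jog_arm", "kwargs": {
  "plan": [0,0,0.004,0,0,0,0,0,0.008,0,0,0,0,0,0.011,0,0,0,0,0,0.014,0,0,0,0,0,0.016,0,0,0,0,0,0.018,0,0,0,0,0,0.02,0,0,0,0,0,0.022,0,0,0,0,0,0.024,0,0,0,0,0,0.026,0,0,0,0,0,0.028,0,0,0,0,0,0.029,0,0,0,0,0,0.03,0,0,0,0,0,0.03,0,0,0]
}}

```text
clock: 15.55
tool_pos: [0.682, -0.05, 0.1001]
orientation: [[0.028, -0.818, 0.575], [-1.0, -0.024, 0.015], [0.002, -0.575, -0.818]]
ft_force: [-6.9, -1.6, 7.0]
finger_gap: 0.039
finger_force: 44.5
```

Run:
```python
from h import *
s=robot.read_state(); print(s['finger_gap'],s['tool_pos'],s['ft_force'],s['finger_force'],s['torque'])
c=np.array([.672,-.05,.115]); R=Rclip(1.6)@RZ; O=np.array(s['orientation'])
print(rel(c+R[:,2]*.0187,R), R.T@s['ft_force'])
for n in ['top','scene']:
    p=snap(n); P=cloud(p); L=(P-c)@Rclip(1.6)
    for a,b in ((-.1,-.088),(.088,.1),(-.052,-.02),(.02,.052)):
        q=box(L,[a,-.03,-.03],[b,.03,.02]); print(n,a,b,np.percentile(q[:,2],[3,50]) if len(q) else 0,np.median(q[:,1]) if len(q) else 0,len(q))
```

```text
0.03901324617625554 [ 0.682  -0.05    0.1001] [-6.8752 -1.625   6.9834] 44.523248076438904 [-0.2336  0.7924  0.2786]
(array([-0.0002, -0.0004,  0.0007]), array([-0.0011, -0.0013,  0.0011])) [ 1.4324  1.657  -9.6891]
top -0.1 -0.088 [-0.0148 -0.0062] -0.0007015692030870774 25
top 0.088 0.1 [-0.0155 -0.0092] 0.006112873477378644 28
top -0.052 -0.02 [-0.0235 -0.0135] 0.005578947286558364 63
top 0.02 0.052 [-0.0231 -0.0149] 0.0059265830972793365 98
scene -0.1 -0.088 [-0.011  -0.0069] 0.00533933493279746 10
scene 0.088 0.1 [-0.0117 -0.0051] 0.011371825705098848 60
scene -0.052 -0.02 [-0.0197 -0.0097] 0.016185500942307446 132
scene 0.02 0.052 [-0.0204 -0.0109] 0.016878658009562092 186
```

{"fn": "jog_arm", "kwargs": {
  "plan": [0,0,0.001,0,0,0,0,0,0.002,0,0,0,0,0,0.003,0,0,0,0,0,0.003,0,0,0,0,0,0.003,0,0,0]
}}

```text
clock: 16.07
tool_pos: [0.6821, -0.0474, 0.0998]
orientation: [[0.032, -0.817, 0.575], [-0.999, -0.027, 0.018], [0.001, -0.576, -0.818]]
ft_force: [-25.6, -1.6, 30.5]
finger_gap: 0.0392
finger_force: 44.6
```

The wrist force rose to about 40 N with no further travel, so the handles are on their solid seats. Ease off, open partly and withdraw along the normal.

{"fn": "jog_arm", "kwargs": {
  "plan": [0,0,-0.002,0,0,0,0,0,-0.003,0,0,0,0,0,-0.003,0,0,0]
}}

```text
clock: 16.32
tool_pos: [0.682, -0.0492, 0.1]
orientation: [[0.029, -0.818, 0.575], [-1.0, -0.024, 0.016], [0.001, -0.575, -0.818]]
ft_force: [-9.6, 0.9, 10.2]
finger_gap: 0.0392
finger_force: 44.5
```

{"fn": "jog_arm", "kwargs": {
  "plan": [0,0,0,0,0,0,0,0,0,0,0,0,0,0,0,0,0,0,0,0,0,0,0,0,0,0,0,0,0,0],
  "grip": 0.064
}}

```text
clock: 16.73
tool_pos: [0.6828, -0.0506, 0.0992]
orientation: [[0.026, -0.818, 0.574], [-1.0, -0.022, 0.014], [0.001, -0.575, -0.818]]
ft_force: [0.7, 0.2, -0.4]
finger_gap: 0.0635
finger_force: 0.0
```

{"fn": "jog_arm", "kwargs": {
  "plan": [0,0,-0.005,0,0,0,0,0,-0.015,0,0,0,0,0,-0.03,0,0,0,0,0,-0.05,0,0,0,0,0,-0.075,0,0,0,0,0,-0.1,0,0,0,0,0,-0.125,0,0,0,0,0,-0.14,0,0,0,0,0,-0.15,0,0,0,0,0,-0.15,0,0,0]
}}

```text
clock: 17.57
tool_pos: [0.5957, -0.0524, 0.2246]
orientation: [[0.028, -0.816, 0.577], [-1.0, -0.026, 0.013], [0.004, -0.577, -0.817]]
ft_force: [0.4, 0.3, -0.0]
finger_gap: 0.0639
finger_force: 0.0
```

Run:
```python
from h import *
s=robot.read_state(); print(s['finger_gap'],s['tool_pos'],s['ft_force'],s['qpos']);print(s['orientation'])
c=np.array([.672,-.05,.115])
for n in ['wrist','top','scene']:
    p=snap(n,n+'5.png'); P=cloud(p); L=(P-c)@Rclip(1.6)
    for a,b in ((-.1,-.088),(.088,.1),(-.052,-.02),(.02,.052)):
        q=box(L,[a,-.02,-.03],[b,.02,.02]); print(n,a,b,np.percentile(q[:,2],[3,20]) if len(q) else 0,len(q))
    q=box(P,[.55,-.2,.088],[.62,-.08,.105]); print('peg',q.mean(0) if len(q) else 0,len(q))
    for l in ['pin_mid','clip_mid','peg_handle','tongue_ball','catch_home']:
        for r in optics.tip_of(p,l)[:4]:
            if r['position'][0]>.5 and r['position'][1]>-.3: print(l,np.round(r['position'],4),round(r['conf'],2))
```

```text
0.06393433750221791 [ 0.5957 -0.0524  0.2246] [ 0.45    0.3325 -0.0094] [ 0.8699  0.5671 -1.1434  2.2493  1.7026  0.5186  1.602 ]
[[ 0.0282 -0.8165  0.5767]
 [-0.9996 -0.0255  0.0127]
 [ 0.0044 -0.5768 -0.8168]]
wrist -0.1 -0.088 [-0.0111 -0.01  ] 298
wrist 0.088 0.1 [-0.0113 -0.0103] 235
wrist -0.052 -0.02 [-0.0203 -0.0192] 1749
wrist 0.02 0.052 [-0.0202 -0.0191] 1373
peg [ 0.5858 -0.1372  0.0975] 759
pin_mid [ 0.6722 -0.0438  0.1124] 0.68
clip_mid [ 0.6732  0.2485 -0.    ] 0.53
clip_mid [0.672  0.2447 0.0561] 0.41
peg_handle [ 0.5875 -0.1351  0.072 ] 0.81
tongue_ball [0.6775 0.1074 0.0498] 0.61
catch_home [0.6722 0.2443 0.0567] 0.79
top -0.1 -0.088 [-0.015  -0.0106] 26
top 0.088 0.1 [-0.0132 -0.0115] 28
top -0.052 -0.02 [-0.0228 -0.0175] 98
top 0.02 0.052 [-0.023  -0.0198] 127
peg [ 0.5853 -0.1382  0.0964] 40
pin_mid [ 0.6761 -0.046   0.1153] 0.82
clip_mid [ 0.6693 -0.0487  0.1141] 0.89
clip_mid [ 0.6744 -0.0474  0.1129] 0.38
peg_handle [ 0.5857 -0.137   0.0758] 0.79
tongue_ball [0.6755 0.1127 0.052 ] 0.81
tongue_ball [ 0.7053 -0.0447  0.2079] 0.41
catch_home [0.6754 0.241  0.0507] 0.56
scene -0.1 -0.088 [-0.011 -0.01 ] 11
scene 0.088 0.1 [-0.0123 -0.0105] 65
scene -0.052 -0.02 [-0.0198 -0.0178] 136
scene 0.02 0.052 [-0.0205 -0.0186] 147
peg [ 0.589  -0.1339  0.0966] 72
pin_mid [ 0.6734 -0.0524  0.1175] 0.86
clip_mid [ 0.6743 -0.0483  0.1164] 0.56
peg_handle [ 0.5859 -0.1349  0.0715] 0.76
tongue_ball [0.6727 0.1126 0.0527] 0.73
catch_home [0.6773 0.2472 0.051 ] 0.57
```

View pics/wrist5.png

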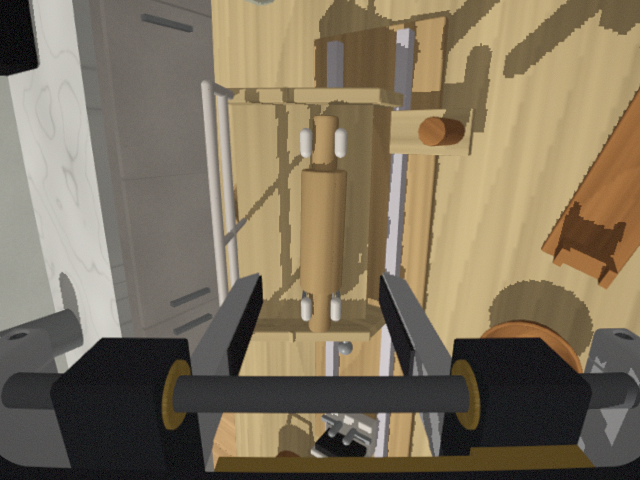

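The wrist view shows the pin seated in both clips, with rollers either side of the handles at (323,142) and (320,307). The barrel is between the clips, and the handle and barrel surface heights match "home". Next is the peg at (435,130), taken with the tool pointing down and closing along the rails.

```bash
cat >> h.py <<'E'
Rpeg=Ro.from_euler('z',1.6,degrees=True).as_matrix()@np.array([[-1,0,0],[0,1,0],[0,0,-1.]]).T
E
python3 - <<'E'
from h import *
print(rel([.586,-.137,.2],Rpeg))
E
```

```text
(array([0.0842, 0.0232, 0.011 ]), array([-0.4805,  0.4783,  1.5171]))
```

{"fn": "jog_arm", "kwargs": {
  "plan": [0.006,0.002,-0.01,-0.034,0.034,0.108,0.012,0.003,-0.02,-0.068,0.068,0.216,0.018,0.005,-0.02,-0.103,0.102,0.325,0.024,0.007,-0.02,-0.137,0.137,0.433,0.03,0.008,-0.02,-0.171,0.171,0.542,0.036,0.01,-0.02,-0.206,0.205,0.65,0.042,0.012,-0.015,-0.24,0.239,0.758,0.048,0.013,-0.01,-0.275,0.273,0.867,0.054,0.015,-0.005,-0.309,0.307,0.975,0.06,0.017,0,-0.343,0.342,1.084,0.066,0.018,0.003,-0.378,0.376,1.192,0.072,0.02,0.006,-0.412,0.41,1.3,0.078,0.022,0.009,-0.446,0.444,1.409,0.084,0.023,0.011,-0.48,0.478,1.517,0.084,0.023,0.011,-0.48,0.478,1.517,0.084,0.023,0.011,-0.48,0.478,1.517,0.084,0.023,0.011,-0.48,0.478,1.517],
  "grip": 0.07
}}

```text
clock: 19.88
tool_pos: [0.5857, -0.1358, 0.2001]
orientation: [[-0.999, -0.032, 0.001], [-0.032, 0.999, -0.0], [-0.001, -0.0, -1.0]]
ft_force: [-0.0, -1.1, 1.0]
finger_gap: 0.0705
finger_force: 0.0
```

Run:
```python
from h import *
s=robot.read_state(); print(s['clock'],s['finger_gap'],s['tool_pos'],s['ft_force'],s['qpos']);print(s['orientation'])
p=snap('wrist'); P=cloud(p); q=box(P,[.55,-.2,.088],[.62,-.08,.105]); print('peg',np.median(q,0) if len(q) else 0,len(q))
print([(np.round(r['position'],4),r['conf']) for r in optics.tip_of(p,'peg_handle')[:2]])
print(rel([.586,-.137,.13],Rpeg))
print(rel([.586,-.137,.057],Rpeg))
```

```text
19.8833 0.07048737528249625 [ 0.5857 -0.1358  0.2001] [-0.0453 -1.1458  0.9628] [ 0.7205  0.7187 -0.931   1.6504  0.6341  1.1014  1.2117]
[[-0.9995 -0.032   0.0009]
 [-0.032   0.9995 -0.0002]
 [-0.0009 -0.0002 -1.    ]]
peg [ 0.5853 -0.1371  0.0981] 562
[(array([ 0.5874, -0.1365,  0.072 ]), 0.86)]
(array([-0.0002, -0.0014,  0.0705]), array([-0.0005,  0.0011,  0.004 ]))
(array([-0.0001, -0.0014,  0.1435]), array([-0.0005,  0.0011,  0.004 ]))
```

Well reached. Descend to the peg and close.

{"fn": "jog_arm", "kwargs": {
  "plan": [0,-0.001,0.02,0,0,0,0,-0.001,0.045,0,0,0,0,-0.001,0.07,0,0,0,0,-0.001,0.095,0,0,0,0,-0.001,0.115,0,0,0,0,-0.001,0.13,0,0,0,0,-0.001,0.138,0,0,0,0,-0.001,0.142,0,0,0,0,-0.001,0.142,0,0,0]
}}

```text
clock: 20.73
tool_pos: [0.5862, -0.1375, 0.0581]
orientation: [[-1.0, -0.029, 0.0], [-0.029, 1.0, -0.0], [-0.0, -0.0, -1.0]]
ft_force: [-1.0, -0.9, 0.0]
finger_gap: 0.07
finger_force: 0.0
```

{"fn": "jog_arm", "kwargs": {
  "plan": [0,0,0,0,0,0,0,0,0,0,0,0,0,0,0,0,0,0,0,0,0,0,0,0,0,0,0,0,0,0,0,0,0,0,0,0,0,0,0,0,0,0,0,0,0,0,0,0,0,0,0,0,0,0,0,0,0,0,0,0],
  "grip": 0.015,
  "squeeze": 20
}}

```text
clock: 21.57
tool_pos: [0.5862, -0.1377, 0.0582]
orientation: [[-1.0, -0.028, 0.001], [-0.028, 1.0, -0.0], [-0.001, -0.0, -1.0]]
ft_force: [0.1, 0.9, 0.3]
finger_gap: 0.0216
finger_force: 20.0
```

Peg gripped. Slide 105 mm smoothly, stopping well before the rollers.

{"fn": "jog_arm", "kwargs": {
  "plan": [0,0.002,0,0,0,0,0,0.006,0,0,0,0,0,0.012,0,0,0,0,0,0.019,0,0,0,0,0,0.027,0,0,0,0,0,0.035,0,0,0,0,0,0.043,0,0,0,0,0,0.051,0,0,0,0,0,0.059,0,0,0,0,0,0.067,0,0,0,0,0,0.075,0,0,0,0,0,0.083,0,0,0,0,0,0.09,0,0,0,0,0,0.096,0,0,0,0,0,0.1,0,0,0,0,0,0.103,0,0,0,0,0,0.105,0,0,0,0,0,0.105,0,0,0]
}}

```text
validation failed for argument at $.pl...
```

Run:
```python
from h import *
s=robot.read_state(); print(s['clock'],s['tool_pos'],s['ft_force'])
for n in ['scene','top']:
    p=snap(n)
    for l in ['tongue_ball','catch_home','peg_handle','pin_mid']:
        for r in optics.tip_of(p,l)[:3]:
            if r['position'][0]>.5 and r['position'][1]>-.3: print(l,np.round(r['position'],4),round(r['conf'],2))
```

```text
21.5667 [ 0.5862 -0.1377  0.0582] [0.0993 0.9009 0.3191]
tongue_ball [0.6756 0.113  0.0529] 0.73
catch_home [0.6748 0.249  0.0504] 0.83
peg_handle [ 0.5833 -0.1332  0.0789] 0.58
peg_handle [0.6756 0.2471 0.0495] 0.35
pin_mid [ 0.6721 -0.0498  0.1167] 0.84
tongue_ball [0.677  0.1148 0.0531] 0.69
catch_home [0.673  0.2447 0.0531] 0.69
peg_handle [ 0.5823 -0.1367  0.0764] 0.66
pin_mid [ 0.6766 -0.0465  0.1149] 0.84
```

The call was refused, so the arm hasn't moved. Retrying with a fresh plan.

{"fn": "jog_arm", "kwargs": {
  "plan": [0,0.002,0,0,0,0,0,0.006,0,0,0,0,0,0.013,0,0,0,0,0,0.022,0,0,0,0,0,0.032,0,0,0,0,0,0.042,0,0,0,0,0,0.052,0,0,0,0,0,0.062,0,0,0,0,0,0.072,0,0,0,0,0,0.082,0,0,0,0,0,0.091,0,0,0,0,0,0.098,0,0,0,0,0,0.103,0,0,0,0,0,0.105,0,0,0,0,0,0.105,0,0,0]
}}

```text
validation failed for argument at $.pl...
```

Run:
```python
from h import *
s=robot.read_state(); print(s['clock'],s['tool_pos'],s['ft_force'])
for n in ['scene','top']:
    p=snap(n)
    for l in ['tongue_ball','catch_home','peg_handle','pin_mid']:
        for r in optics.tip_of(p,l)[:3]:
            if r['position'][0]>.5 and r['position'][1]>-.3: print(l,np.round(r['position'],4),round(r['conf'],2))
```

```text
22.0667 [ 0.5862 -0.1377  0.0582] [-0.3842  0.399   1.5429]
tongue_ball [0.6757 0.1116 0.0527] 0.72
tongue_ball [ 0.6723 -0.0504  0.1119] 0.52
catch_home [0.6735 0.2443 0.0499] 0.96
peg_handle [ 0.5847 -0.1359  0.0765] 0.63
peg_handle [0.6771 0.1104 0.0516] 0.41
tongue_ball [0.6741 0.1162 0.0548] 0.63
catch_home [0.672  0.2452 0.051 ] 0.78
peg_handle [ 0.5841 -0.1343  0.0752] 0.6
pin_mid [ 0.6759  0.2483 -0.0009] 0.61
```

Refused again with a truncated message. I'll try a minimal move to see what the tool accepts.

{"fn": "jog_arm", "kwargs": {
  "plan": [0,0.002,0,0,0,0,0,0.006,0,0,0,0,0,0.012,0,0,0,0,0,0.02,0,0,0]
}}

```text
validation failed for argument at $.pl...
```

My mistake: the last row in each of those plans had only 5 numbers.

{"fn": "jog_arm", "kwargs": {
  "plan": [0,0.002,0,0,0,0,0,0.006,0,0,0,0,0,0.013,0,0,0,0,0,0.022,0,0,0,0,0,0.032,0,0,0,0,0,0.042,0,0,0,0,0,0.052,0,0,0,0,0,0.062,0,0,0,0,0,0.072,0,0,0,0,0,0.082,0,0,0,0,0,0.091,0,0,0,0,0,0.098,0,0,0,0,0,0.103,0,0,0,0,0,0.105,0,0,0,0,0,0.105,0,0,0,0]
}}

```text
clock: 23.82
tool_pos: [0.5829, -0.0314, 0.0581]
orientation: [[-1.0, -0.029, 0.0], [-0.029, 1.0, 0.001], [-0.0, 0.001, -1.0]]
ft_force: [-2.6, 1.1, 4.1]
finger_gap: 0.0211
finger_force: 20.0
```

Run:
```python
from h import *
s=robot.read_state(); print(s['clock'],s['tool_pos'],s['ft_force'])
for n in ['scene','top']:
    p=snap(n)
    for l in ['tongue_ball','catch_home','peg_handle','pin_mid']:
        for r in optics.tip_of(p,l)[:3]:
            if r['position'][0]>.5 and r['position'][1]>-.3: print(l,np.round(r['position'],4),round(r['conf'],2))
```

```text
23.8167 [ 0.5829 -0.0314  0.0581] [-2.6472  1.0841  4.1054]
tongue_ball [0.6729 0.2169 0.0514] 0.76
tongue_ball [ 0.6708 -0.0189  0.1191] 0.41
catch_home [0.6746 0.2457 0.0532] 0.79
peg_handle [ 0.5818 -0.0319  0.0743] 0.7
peg_handle [0.6681 0.0592 0.1163] 0.3
pin_mid [0.671  0.058  0.1161] 0.96
tongue_ball [0.6723 0.2182 0.0489] 0.82
catch_home [0.6748 0.2433 0.0519] 0.74
catch_home [0.6706 0.0569 0.1165] 0.6
catch_home [ 0.6746 -0.017   0.1121] 0.55
peg_handle [ 0.5824 -0.0294  0.0745] 0.71
pin_mid [0.6698 0.0607 0.1144] 0.77
```

{"fn": "jog_arm", "kwargs": {
  "plan": [0,0.002,0,0,0,0,0,0.005,0,0,0,0,0,0.008,0,0,0,0,0,0.01,0,0,0,0,0,0.012,0,0,0,0,0,0.013,0,0,0,0,0,0.014,0,0,0,0,0,0.014,0,0,0,0]
}}

```text
clock: 24.98
tool_pos: [0.5825, -0.0198, 0.0581]
orientation: [[-1.0, -0.027, -0.0], [-0.027, 1.0, -0.001], [0.0, -0.001, -1.0]]
ft_force: [-3.4, -1.2, 5.8]
finger_gap: 0.0216
finger_force: 20.0
```

{"fn": "jog_arm", "kwargs": {
  "plan": [0,0.001,0,0,0,0,0,0.002,0,0,0,0,0,0.003,0,0,0,0,0,0.003,0,0,0,0]
}}

```text
clock: 25.32
tool_pos: [0.5825, -0.0188, 0.0581]
orientation: [[-1.0, -0.026, -0.001], [-0.026, 1.0, -0.004], [0.001, -0.004, -1.0]]
ft_force: [-3.0, -4.6, 8.2]
finger_gap: 0.0217
finger_force: 20.0
```

{"fn": "jog_arm", "kwargs": {
  "plan": [0,0.001,0,0,0,0,0,0.002,0,0,0,0,0,0.002,0,0,0,0]
}}

```text
clock: 25.57
tool_pos: [0.5825, -0.0186, 0.0581]
orientation: [[-1.0, -0.025, -0.001], [-0.025, 1.0, -0.006], [0.001, -0.006, -1.0]]
ft_force: [-3.8, -7.2, 8.3]
finger_gap: 0.0219
finger_force: 20.0
```

{"fn": "jog_arm", "kwargs": {
  "plan": [0,0.001,0,0,0,0,0,0.002,0,0,0,0,0,0.002,0,0,0,0]
}}

```text
clock: 25.82
tool_pos: [0.5825, -0.0178, 0.058]
orientation: [[-1.0, -0.024, -0.001], [-0.024, 1.0, -0.008], [0.001, -0.008, -1.0]]
ft_force: [-1.2, -8.4, 9.7]
finger_gap: 0.0217
finger_force: 20.0
```

{"fn": "jog_arm", "kwargs": {
  "plan": [0,0.001,0,0,0,0,0,0.002,0,0,0,0,0,0.002,0,0,0,0]
}}

```text
clock: 26.07
tool_pos: [0.5824, -0.0149, 0.058]
orientation: [[-1.0, -0.024, -0.001], [-0.024, 1.0, -0.006], [0.001, -0.006, -1.0]]
ft_force: [-2.9, -6.8, 7.7]
finger_gap: 0.0216
finger_force: 20.0
```

{"fn": "jog_arm", "kwargs": {
  "plan": [0,0.001,0,0,0,0,0,0.001,0,0,0,0,0,0.001,0,0,0,0]
}}

```text
clock: 26.32
tool_pos: [0.5823, -0.013, 0.0581]
orientation: [[-1.0, -0.025, -0.001], [-0.025, 1.0, -0.005], [0.001, -0.005, -1.0]]
ft_force: [-2.6, -5.8, 7.6]
finger_gap: 0.0219
finger_force: 20.0
```

{"fn": "jog_arm", "kwargs": {
  "plan": [0,0.001,0,0,0,0,0,0.001,0,0,0,0,0,0.001,0,0,0,0]
}}

```text
clock: 26.57
tool_pos: [0.5823, -0.0114, 0.058]
orientation: [[-1.0, -0.025, -0.001], [-0.025, 1.0, -0.004], [0.001, -0.004, -1.0]]
ft_force: [-3.4, -4.2, 7.8]
finger_gap: 0.0214
finger_force: 20.0
```

{"fn": "jog_arm", "kwargs": {
  "plan": [0,0.001,0,0,0,0,0,0.001,0,0,0,0,0,0.001,0,0,0,0]
}}

```text
clock: 26.82
tool_pos: [0.5822, -0.0098, 0.0581]
orientation: [[-1.0, -0.026, -0.0], [-0.026, 1.0, -0.004], [0.001, -0.004, -1.0]]
ft_force: [-2.7, -4.9, 6.8]
finger_gap: 0.0216
finger_force: 20.0
```

{"fn": "jog_arm", "kwargs": {
  "plan": [0,0.001,0,0,0,0,0,0.001,0,0,0,0,0,0.001,0,0,0,0]
}}

```text
clock: 27.07
tool_pos: [0.5822, -0.0083, 0.0581]
orientation: [[-1.0, -0.026, -0.0], [-0.026, 1.0, -0.003], [0.0, -0.003, -1.0]]
ft_force: [-2.4, -3.6, 6.6]
finger_gap: 0.0216
finger_force: 20.0
```

{"fn": "jog_arm", "kwargs": {
  "plan": [0,0.001,0,0,0,0,0,0.001,0,0,0,0,0,0.001,0,0,0,0]
}}

```text
clock: 27.32
tool_pos: [0.5822, -0.0069, 0.0581]
orientation: [[-1.0, -0.026, -0.0], [-0.026, 1.0, -0.002], [0.0, -0.002, -1.0]]
ft_force: [-2.7, -1.7, 6.5]
finger_gap: 0.0216
finger_force: 20.0
```

{"fn": "jog_arm", "kwargs": {
  "plan": [0,0.001,0,0,0,0,0,0.001,0,0,0,0,0,0.001,0,0,0,0]
}}

```text
clock: 27.57
tool_pos: [0.5821, -0.0054, 0.0581]
orientation: [[-1.0, -0.027, -0.0], [-0.027, 1.0, -0.002], [0.0, -0.002, -1.0]]
ft_force: [-3.4, -1.8, 6.2]
finger_gap: 0.0218
finger_force: 20.0
```

Run:
```python
from h import *
s=robot.read_state(); print(s['clock'],s['tool_pos'],s['ft_force'])
for n in ['scene','top']:
    p=snap(n,n+'6.png')
    for l in ['tongue_ball','catch_home','peg_handle','pin_mid']:
        for r in optics.tip_of(p,l)[:3]:
            if r['position'][0]>.5 and r['position'][1]>-.3: print(l,np.round(r['position'],4),round(r['conf'],2))
```

```text
27.5667 [ 0.5821 -0.0054  0.0581] [-3.4062 -1.8372  6.1775]
tongue_ball [0.6739 0.246  0.0505] 0.7
catch_home [0.6761 0.245  0.049 ] 0.86
catch_home [0.6697 0.083  0.1148] 0.2
peg_handle [ 0.5806 -0.006   0.0766] 0.66
peg_handle [0.5055 0.4387 0.0039] 0.37
pin_mid [0.6668 0.0828 0.1158] 0.81
tongue_ball [0.6742 0.2438 0.0544] 0.77
catch_home [0.6765 0.2425 0.0496] 0.86
peg_handle [ 0.5797 -0.0034  0.076 ] 0.81
pin_mid [0.6703 0.0873 0.1108] 0.86
```

{"fn": "jog_arm", "kwargs": {
  "plan": [0,0.001,0,0,0,0,0,0.001,0,0,0,0,0,0.001,0,0,0,0]
}}

```text
clock: 28.32
tool_pos: [0.5821, -0.0041, 0.0581]
orientation: [[-1.0, -0.027, -0.0], [-0.027, 1.0, -0.001], [0.0, -0.001, -1.0]]
ft_force: [-2.5, -0.2, 6.0]
finger_gap: 0.0216
finger_force: 20.0
```

{"fn": "jog_arm", "kwargs": {
  "plan": [0,0.001,0,0,0,0,0,0.001,0,0,0,0,0,0.001,0,0,0,0]
}}

```text
clock: 28.57
tool_pos: [0.582, -0.003, 0.0581]
orientation: [[-1.0, -0.027, -0.0], [-0.027, 1.0, -0.001], [0.0, -0.001, -1.0]]
ft_force: [-3.3, -0.6, 6.6]
finger_gap: 0.0221
finger_force: 20.0
```

{"fn": "jog_arm", "kwargs": {
  "plan": [0,0.001,0,0,0,0,0,0.001,0,0,0,0,0,0.001,0,0,0,0]
}}

```text
clock: 28.82
tool_pos: [0.582, -0.003, 0.0581]
orientation: [[-1.0, -0.026, -0.0], [-0.026, 1.0, -0.002], [0.0, -0.002, -1.0]]
ft_force: [-2.6, -2.3, 6.9]
finger_gap: 0.0214
finger_force: 20.0
```

{"fn": "jog_arm", "kwargs": {
  "plan": [0,0.001,0,0,0,0,0,0.001,0,0,0,0,0,0.001,0,0,0,0]
}}

```text
clock: 29.07
tool_pos: [0.582, -0.0029, 0.0581]
orientation: [[-1.0, -0.026, -0.001], [-0.026, 1.0, -0.004], [0.001, -0.004, -1.0]]
ft_force: [-2.4, -3.7, 6.1]
finger_gap: 0.0214
finger_force: 20.0
```

{"fn": "jog_arm", "kwargs": {
  "plan": [0,0.001,0,0,0,0,0,0.002,0,0,0,0,0,0.002,0,0,0,0]
}}

```text
clock: 29.32
tool_pos: [0.582, -0.0029, 0.0581]
orientation: [[-1.0, -0.025, -0.001], [-0.025, 1.0, -0.007], [0.001, -0.007, -1.0]]
ft_force: [-2.5, -7.5, 9.4]
finger_gap: 0.0216
finger_force: 20.0
```

The carriage no longer moves while the force builds gently to 7.5 N, so it is resting on the stop. Ease back to relax the force, release the peg and rise.

{"fn": "jog_arm", "kwargs": {
  "plan": [0,-0.002,0,0,0,0,0,-0.004,0,0,0,0,0,-0.004,0,0,0,0]
}}

```text
clock: 29.57
tool_pos: [0.582, -0.003, 0.0581]
orientation: [[-1.0, -0.027, -0.0], [-0.027, 1.0, -0.001], [0.0, -0.001, -1.0]]
ft_force: [-3.4, -0.9, 5.8]
finger_gap: 0.0219
finger_force: 20.0
```

{"fn": "jog_arm", "kwargs": {
  "plan": [0,0,0,0,0,0,0,0,0,0,0,0,0,0,0,0,0,0,0,0,0,0,0,0,0,0,0,0,0,0,0,0,0,0,0,0],
  "grip": 0.06
}}

```text
clock: 30.07
tool_pos: [0.5824, -0.0018, 0.0579]
orientation: [[-1.0, -0.028, 0.001], [-0.028, 1.0, 0.0], [-0.001, 0.0, -1.0]]
ft_force: [0.2, -1.1, -0.0]
finger_gap: 0.0578
finger_force: 0.0
```

{"fn": "jog_arm", "kwargs": {
  "plan": [0,0,-0.01,0,0,0,0,0,-0.03,0,0,0,0,0,-0.06,0,0,0,0,0,-0.09,0,0,0,0,0,-0.12,0,0,0,0.02,0,-0.15,0,0,0,0.04,0,-0.16,0,0,0,0.05,0,-0.16,0,0,0,0.05,0,-0.16,0,0,0]
}}

```text
clock: 30.82
tool_pos: [0.5308, -0.0033, 0.2197]
orientation: [[-1.0, -0.029, 0.001], [-0.029, 1.0, -0.002], [-0.001, -0.002, -1.0]]
ft_force: [-0.2, 0.1, -0.7]
finger_gap: 0.06
finger_force: 0.0
```

Run:
```python
from h import *
s=robot.read_state(); print(s['clock'],s['tool_pos'],s['ft_force'],s['finger_gap'])
for n in ['scene','top']:
    p=snap(n,n+'7.png'); P=cloud(p)
    q=box(P,[.55,-.05,.088],[.62,.03,.105]); print('peg',q.mean(0) if len(q) else 0,len(q))
    R=Rclip(1.6); L=(P-[.582+.0903,-.0029+.0825,.115])@R
    for a,b in ((-.1,-.088),(.088,.1),(-.052,-.02),(.02,.052)):
        q=box(L,[a,-.02,-.03],[b,.02,.02]); print(a,b,np.percentile(q[:,2],[3,20]) if len(q) else 0,len(q))
    for l in ['tongue_ball','catch_home','peg_handle','pin_mid','bowl','spice_jar','clip_jar']:
        for r in optics.tip_of(p,l)[:1]: print(l,np.round(r['position'],4),round(r['conf'],2))
im=cv2.imread('pics/scene7.png'); cv2.imwrite('pics/s7c.png',cv2.resize(im[200:440,150:470],None,fx=2.4,fy=2.4))
```

```text
30.8167 [ 0.5308 -0.0033  0.2197] [-0.2128  0.0689 -0.6955] 0.06002446021289324
peg [ 0.5857 -0.0008  0.097 ] 80
-0.1 -0.088 [-0.0127 -0.012 ] 10
0.088 0.1 [-0.0153 -0.0126] 69
-0.052 -0.02 [-0.0225 -0.02  ] 121
0.02 0.052 [-0.0224 -0.0199] 225
tongue_ball [0.6739 0.2469 0.0559] 0.82
catch_home [0.6763 0.2433 0.0494] 0.63
peg_handle [0.4966 0.067  0.0008] 0.29
pin_mid [ 0.2111 -0.2866  0.0269] 0.77
bowl [0.4985 0.0655 0.0028] 0.77
spice_jar [ 0.4841 -0.4786  0.0025] 0.92
clip_jar [0.5014 0.4366 0.0006] 0.89
peg 0 0
-0.1 -0.088 0 0
0.088 0.1 [-0.0176 -0.0159] 34
-0.052 -0.02 [-0.0113 -0.008 ] 8
0.02 0.052 [-0.0248 -0.0223] 142
tongue_ball [0.6707 0.2484 0.0535] 0.76
catch_home [0.6735 0.2433 0.0533] 0.78
pin_mid [0.6723 0.0918 0.1162] 0.89
bowl [0.4963 0.0622 0.0005] 0.75
spice_jar [ 0.4814 -0.4774 -0.002 ] 0.78
clip_jar [0.6673 0.087  0.1144] 0.66
```

View pics/s7c.png

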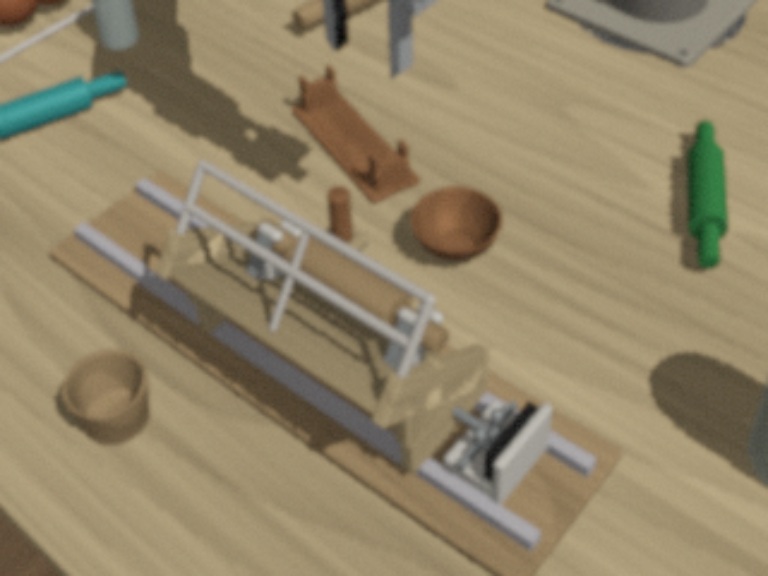

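The crop shows the pin in both clips (barrel near (345,275)), the ball inside the catch at (480,430) against the stop, and the bowl where it was. The networks place both jars and the bowl at their original positions. The gripper is clear.

```bash
python3 -c "
from station import ticket
print(ticket.close_job())"
```

```text
the job is handed in; nothing more can be done
None
```

The job is handed in: the pin is pressed home in both clips, the rack has snapped through the rollers and rests on the rubber stop (pushed with under 10 N), the gripper is clear, and the jars and bowl are where they were. The hand-in gave no verdict.

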